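# Clip the marker onto the tray in work

## Task

Take the spring clip off its wooden stand by squeezing its handles, and clip it onto the tray that holds the white mortar: on the wall facing the robot, about midway along, pushed well down over the rim so that it stands upright there and grips by itself. Leave the mortar and the brown jar in the other tray where they are.

Things in the scene. Friction and masses are not known exactly. Their poses are not given: they have to be found in the camera images.
- clip: Steel spring clip (mm), like a big clothes peg, jaws down on the 8 thick fin (top 50 high) of a fixed stand. Origin: between the jaw tips, its lowest point; z up, x across the jaws, y along the pivot (barrel 12 thick, 42 up). Jaws 40 wide, 36 deep. Black grips 82 up, 36 long, 54 over both when on an 8 edge. Squeezed along x (7-12 N) to a stop at 28, jaws gape 32 (16 up: 22); let go, they shut.
- work_tray: Grey open tray holding the mortar, 220 (x) by 240 (y) by 60 mm high, walls 8 mm thick, fixed. Origin: centre of its underside; z up, x pointing away from the robot. The rim of its near wall runs along y, its middle at x = -106, y = 0, z = 60 mm. A like tray with the brown jar stands beside it, left or right.
- mortar: White ceramic mortar, a bowl 116 mm wide at the rim and 70 mm high, loose in the far half of the work tray. Origin: centre of its underside; z up.
- jar: Brown glass jar with a black lid, 70 mm wide and 110 mm high, loose in the far half of the other tray. Origin: centre of its underside; z up.

How it is judged:
By the outcome, as a careful person would: the job done as asked, in the order asked, and still so for the second after the job is handed in, with the robot touching nothing.
It also fails if it takes over 35 s, if anything falls off the work surface, if the arm or the gripper's body presses on something with over 40 N, if the wrist force passes 120 N, or if a joint passes its speed limit or range.

## Robot

A 6-joint arm with a two-finger parallel gripper is mounted at the origin on the work surface. World frame = base frame: x ahead of the robot, y to its left, z up, the work surface at z = 0. Lengths are in m, angles in degrees, forces in N, time in s.
With the tool pointing down it reaches from about 0.4 to 0.825 m from the base axis. Payload 7 kg.
Tool frame: the origin (TCP) lies between the finger pads; the fingertips stand 25 mm ahead of it and the grasp point (between the pads) lies 6 mm ahead of it; z points along the fingers, y is the line along which they close (so a half turn about z gives the same grasp; the last joint's range is limited). The gripper opens to 88 mm and grips with 3 to 60 N. Pads are 19 mm wide; open, the fingers measure 130 mm over their backs; the gripper's body (78 mm by 193 mm) begins 47 mm behind the grasp point.
Start: joints at [-54.654, 20.546, 0.682, 0, -70.136, -16.507], TCP at [0.218, -0.639, 0.252] pointing down, gripper open.
Joint ranges: [-176.03, 176.03], [-82.01, 121.73], [-58.28, 71.71], [-173.87, 95.51], [-174.79, -0.11], [-173.66, 173.66]. Speed limits (degrees/s): [136.94, 136.94, 172.46, 180, 180, 180].

## Interface

Orientations are given as [roll, pitch, yaw] about the fixed x, y, z axes, in that order (R = Rz(yaw) Ry(pitch) Rx(roll)).
In Python, from plant import ctrl, eyes, readout, workorder gives the robot as it stands (ctrl), with the cameras (eyes), the readings (readout) and the job (workorder).
- The arm moves only by the tool drive_effector, called after "Request:" as name([rows], argument=value, ...), one row to a line, values as JSON. Schema: {"type":"object","properties":{"plan":{"type":"array","items":{"type":"array","prefixItems":[{"type":"array","items":{"type":"number"},"minItems":3,"maxItems":3},{"type":"number"},{"type":"number"}],"minItems":3,"maxItems":3},"minItems":1,"maxItems":8},"only":{"type":"string"},"quiet":{"type":"boolean"},"lines":{"type":"string"}},"required":["plan"],"additionalProperties":false}. plan is a list of rows, 1 to 8 of them, each written [[dx, dy, dz], turn, opening]: dx, dy, dz in a scale on which 1.0 is 800 mm, then a turn about the tool's z in shares of pi/2 rad (1.0 is pi/2 rad), then the finger opening in m; each row is the pose to reach, as a shift and turn from the pose commanded when the call began, along the tool's axes at that moment; what a row does not reach only later rows make up. A row lasts 1/8 s, in which the tool goes at most 0.0625 m and 10.7 degrees, less where a joint would pass 70% of its speed; a pose out of reach is approached as far as the arm can. The fingers move at their own pace and stop on an object; the grip force is fixed at half the most. Time passes only in rows, so rows that do not move let the fingers close. The tool returns the time, the measured TCP pose, the force, the opening and the grip force at its end. only (a regular expression) keeps the lines of the reply that match it, lines (a string "A,B") keeps lines A to B, and quiet returns only ok. Shift and turn numbers lie between -1 and 1, and a call with a number outside is refused. Input that does not fit is refused with a message, and nothing moves.
- readout.get_obs(): the state, without advancing time (a new reading comes with each control period).
- eyes.snapshot(name): name is "scene" or "top" or "wrist"; returns a dict with "frame" (480x640x3 uint8, red, green, blue), "z_map" (480x640 float32, m along the optical axis (not along the pixel's ray), 0 where there is no reading), "fovy" (degrees; the focal length in pixels is half the picture's height over the tangent of half this angle, whatever the lens; pixels are square), "cx", "cy" (the principal point, pixels), "R" (3x3) and "t" (3): a world point X has camera coordinates R X + t; the wrist camera has in their place "T_tool_cam" (4x4, takes a point from camera to tool coordinates, whose origin is the TCP and whose axes are the flange's). Camera axes: x right, y down, z forward; pixel columns grow to the right and rows downward; lengths in m; the calibration is good to about 2 mm. The wrist camera is an equidistant fisheye: a pixel r from the principal point sees the ray r / f radians off the axis. A picture is of the moment at which its call begins: read the wrist's pose just before it.
- workorder.close_job(): hands the job in; it is judged then, once.
The state is a dict: "clock": time; "joint_pos": joint angles; "qvel": joint speeds; "tau": joint torques, N m; "tool_pos": TCP position; "orientation": TCP orientation; "force": force on the tool from outside, world axes, zero at the start; "moment": the same for the moment, N m; "opening": finger opening in m; "gripper_force": force on a finger pad.
Only numpy, scipy, OpenCV 4.12 (cv2) and the standard library are available. Lean on these libraries where they do the work, as an engineer would, in place of code of your own. Each camera call takes 0.05 s, during which the arm holds its last target. There are 200 camera calls.

## Working session

There is one attempt and no reset: what is moved stays moved. The work goes in short steps, Python scripts to look and compute and a tool call to move; the robot and the scene stay as the last step left them, time stands still between calls to the robot, and variables do not carry over. Pictures are saved under pics/ and viewed, at most 10 in all, crops included, and the job is handed in when it is done.

```bash
ls; mkdir -p pics; cat > h.py <<'E'
import numpy as np, cv2
from plant import ctrl, eyes, readout, workorder
def snap(n,f):
    s=eyes.snapshot(n); cv2.imwrite('pics/'+f+'.png',s['frame'][:,:,::-1]); np.savez('pics/'+f+'.npz',**s); return s
def cloud(s):
    z=s['z_map']; f=240/np.tan(np.radians(s['fovy'])/2)
    v,u=np.mgrid[0:480,0:640]
    P=np.stack([(u-s['cx'])*z/f,(v-s['cy'])*z/f,z],-1)
    W=(P-s['t'])@s['R']; W[z==0]=np.nan
    return W
E
python3 - <<'E'
from h import *
o=readout.get_obs(); print({k:np.round(v,4) for k,v in o.items()})
a=snap('scene','scene0');b=snap('top','top0')
for s in(a,b): print(s['fovy'],s['cx'],s['cy'],s['R'],s['t'])
E
```

```text
pics
plant.py
{'clock': np.float64(0.0), 'joint_pos': array([-5.46555e+01,  2.05918e+01,  6.33200e-01, -2.01000e-02,
       -7.01357e+01, -1.65058e+01]), 'qvel': array([-0.0457,  0.0705,  0.0663, -0.0287, -0.0346, -0.0569]), 'tau': array([ 9.00000e-04, -5.82720e+01,  2.93063e+01,  6.99700e+00,
        6.90000e-03, -2.00000e-04]), 'tool_pos': array([ 0.2178, -0.6384,  0.2506]), 'orientation': array([ 1.799042e+02, -8.700000e-03, -1.611681e+02]), 'force': array([0.6916, 0.049 , 0.4267]), 'moment': array([-0.0236, -0.0148, -0.0097]), 'gripper_force': np.float64(0.0), 'opening': np.float64(0.0878)}
56.77838572573098 320.1245563171252 230.31922729822608 [[ 0.76625362  0.6421809   0.0214263 ]
 [ 0.44305166 -0.50391249 -0.74146978]
 [-0.46536075  0.57764686 -0.67064408]] [-0.4618639  -0.22210449  0.97347378]
48.51635337996038 319.47552409638007 247.51881011487518 [[ 0.01785544 -0.99952913  0.02495409]
 [-0.99745148 -0.01953155 -0.06862268]
 [ 0.06907776 -0.02366521 -0.99733055]] [-0.02238617  0.57824077  0.94192977]
```

View pics/top0.png

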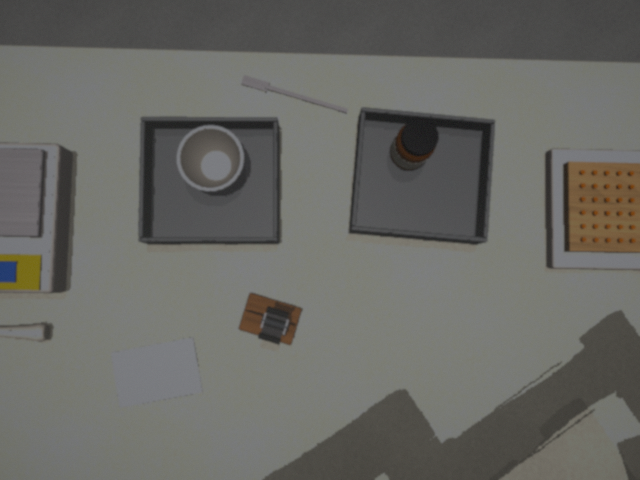

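View pics/scene0.png

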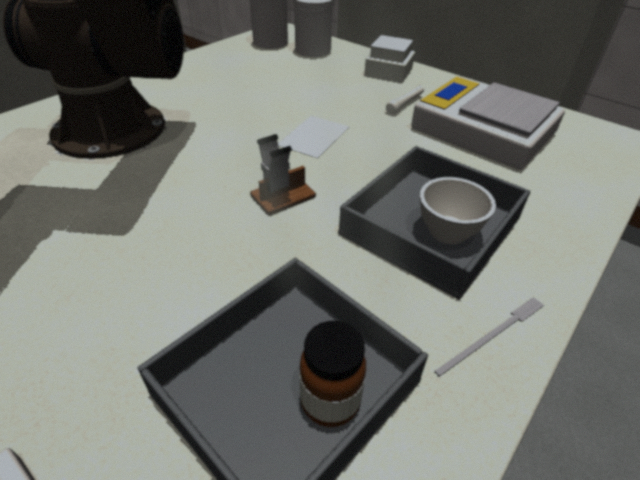

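The top view shows the work tray with the mortar at cols 142–278, near rim row ~240. The clip is at (275,322), and the jar tray is on the right. The scene view shows the clip standing on the fin at (275,170).

```bash
python3 - <<'E'
from h import *
L=lambda f:dict(np.load('pics/'+f+'.npz'))
t=L('top0');s=L('scene0');W=cloud(t);V=cloud(s)
def fit(m,Q,n):
    p=Q[m]; p=p[~np.isnan(p).any(1)]
    c,sz,a=cv2.minAreaRect(p[:,:2].astype(np.float32)*1000); print(n,len(p),np.round(c,1),np.round(sz,1),round(a,1),'z',np.round(np.percentile(p[:,2],[2,50,98]),4))
for n,Q,in(('top',W),('scene',V)):
    x,y,z=Q[...,0],Q[...,1],Q[...,2]
    roi=np.zeros(x.shape,bool)
    if n=='top': roi[285:350,232:310]=1
    else: roi[125:215,240:320]=1
    for lo,hi in((.005,.02),(.04,.055),(.06,.08),(.08,.09),(.09,.1),(.1,.11),(.11,.14)): 
        m=roi&(z>lo)&(z<hi)
        if m.sum()>4: fit(m,Q,(n,lo,hi))
# tray rim
x,y,z=W[...,0],W[...,1],W[...,2]
roi=np.zeros(x.shape,bool);roi[110:250,132:286]=1
fit(roi&(z>.054)&(z<.064),W,'rim')
for c in (160,185,210,235,260):
    col=[(r,*np.round(W[r,c],4)) for r in range(228,248) if W[r,c,2]>.05]; print(c,col)
im=cv2.resize(t['frame'][285:355,230:315,::-1],None,fx=5,fy=5,interpolation=2)
i2=cv2.resize(s['frame'][120:220,235:330,::-1],None,fx=4,fy=4,interpolation=2)
H=max(im.shape[0],i2.shape[0]);o=np.zeros((H,im.shape[1]+i2.shape[1],3),np.uint8);o[:im.shape[0],:im.shape[1]]=im;o[:i2.shape[0],im.shape[1]:]=i2
cv2.imwrite('pics/crop.png',np.clip(o*1.8,0,255).astype(np.uint8)); print(o.shape)
E
```

```text
('top', 0.005, 0.02) 1266 [452.6  79.8] [ 98.8 121. ] 1.1 z [0.0075 0.012  0.0156]
('top', 0.04, 0.055) 170 [447.5  76.1] [89.4 15.8] 75.8 z [0.0423 0.0494 0.0532]
('top', 0.06, 0.08) 282 [446.2  63.3] [45.7 25.9] 73.8 z [0.0639 0.0771 0.0799]
('top', 0.08, 0.09) 109 [445.7  63.5] [41.3 28. ] 74.1 z [0.0801 0.0842 0.0896]
('top', 0.09, 0.1) 74 [445.2  63.5] [33.7 33.1] 73.9 z [0.0902 0.095  0.0994]
('top', 0.1, 0.11) 20 [429.2  67.5] [32.5  2.2] 74.7 z [0.1004 0.1019 0.1031]
('top', 0.11, 0.14) 281 [445.9  63.3] [35.9 53.8] 74.0 z [0.1114 0.1157 0.1191]
('scene', 0.005, 0.02) 1036 [451.3  76.3] [99.7 71.9] 74.0 z [0.0057 0.0116 0.0192]
('scene', 0.04, 0.055) 363 [454.3  75.6] [90.6 27.7] 66.4 z [0.0404 0.0476 0.0541]
('scene', 0.06, 0.08) 303 [447.6  63.2] [44.7 30.3] 69.3 z [0.0606 0.0723 0.0796]
('scene', 0.08, 0.09) 127 [447.   64.3] [34.1 36.5] 73.9 z [0.0804 0.0852 0.0897]
('scene', 0.09, 0.1) 186 [447.5  64.2] [34.3 42.4] 73.0 z [0.0906 0.0953 0.0997]
('scene', 0.1, 0.11) 177 [448.   63.9] [36.1 50. ] 73.5 z [0.1003 0.1044 0.1097]
('scene', 0.11, 0.14) 235 [447.6  63.8] [35.7 5
[... 1041 characters left out ...]
567)), (241, np.float64(0.5834), np.float64(0.1784), np.float64(0.0595))]
235 [(237, np.float64(0.5913), np.float64(0.1358), np.float64(0.0584)), (238, np.float64(0.5894), np.float64(0.1355), np.float64(0.0603)), (240, np.float64(0.5859), np.float64(0.1354), np.float64(0.0605)), (241, np.float64(0.5843), np.float64(0.1356), np.float64(0.0586))]
260 [(237, np.float64(0.5922), np.float64(0.0927), np.float64(0.0581)), (238, np.float64(0.5902), np.float64(0.0924), np.float64(0.0609)), (239, np.float64(0.5884), np.float64(0.0924), np.float64(0.0613)), (240, np.float64(0.5869), np.float64(0.0925), np.float64(0.0589)), (241, np.float64(0.5851), np.float64(0.0924), np.float64(0.0595))]
(400, 805, 3)
```

View pics/crop.png

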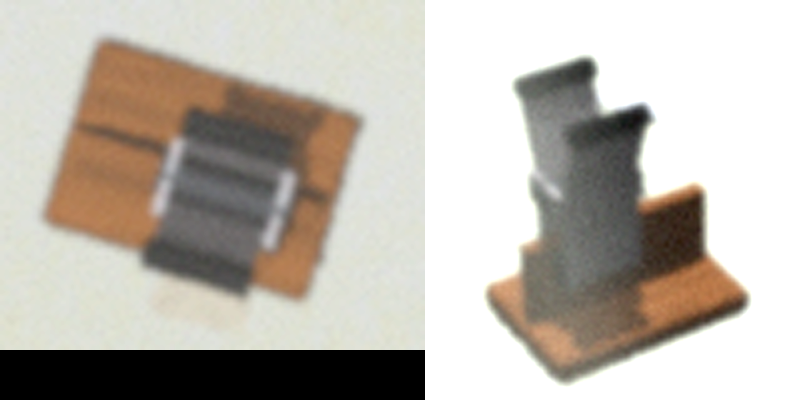

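The grips are at about (446.5, 63.5) mm with their top at z≈117 and the pivot along 74°. The tray centre is (693, 185), yaw ~1.2°. These agree with the given sizes (36×54 and 220×240). I'm moving over the clip now.

Units first: shifts go in shares of 800 mm and turns go in shares of pi/2 rad. So 0.591 m / 0.8 = 0.7388, -0.443 m / 0.8 = -0.5538, -55.2 degrees / 90 = -0.6133.

Request:
drive_effector([
  [[-0.3775,0.3338,0],-0.6133,0.088],
  [[-0.3775,0.3338,0],-0.6133,0.088],
  [[-0.3775,0.3338,0],-0.6133,0.088],
  [[-0.3775,0.3338,0],-0.6133,0.088],
  [[-0.3775,0.3338,0],-0.6133,0.088],
  [[-0.3775,0.3338,0],-0.6133,0.088],
  [[-0.3775,0.3338,0],-0.6133,0.088],
  [[-0.5538,0.7388,0],-0.6133,0.088],
])

```text
clock: 1.1
tool_pos: [0.4234, -0.2255, 0.251]
orientation: [180.0, -0.0, -106.0]
force: [2.2, 0.3, 0.3]
opening: 0.0875
gripper_force: 0.0
```

In the tool's units: -0.285 m / 0.8 = -0.3563, 0.057 m / 0.8 = 0.0713.

Request:
drive_effector([
  [[-0.3563,0.0713,0],0,0.088],
  [[-0.3563,0.0713,0],0,0.088],
  [[-0.3563,0.0713,0],0,0.088],
  [[-0.3563,0.0713,0],0,0.088],
  [[-0.3563,0.0713,0],0,0.088],
  [[-0.3563,0.0713,0],0,0.088],
])

```text
clock: 1.85
tool_pos: [0.4462, 0.0657, 0.2513]
orientation: [180.0, -0.0, -105.7]
force: [-0.7, -1.0, 0.2]
opening: 0.0879
gripper_force: 0.0
```

```bash
python3 - <<'E'
from h import *
from scipy.spatial.transform import Rotation as Ro
o=readout.get_obs();s=snap('wrist','w1')
print(np.round(o['tool_pos'],4),o['orientation'],s['fovy'],s['T_tool_cam'])
f=240/np.tan(np.radians(s['fovy'])/2);z=s['z_map']
v,u=np.mgrid[0:480,0:640];a=u-s['cx'];b=v-s['cy'];r=np.hypot(a,b)+1e-9;th=r/f
k=z*np.tan(th)/r;P=np.stack([a*k,b*k,z],-1)
T=s['T_tool_cam'];Q=P@T[:3,:3].T+T[:3,3]
R=Ro.from_euler('xyz',o['orientation'],degrees=True).as_matrix();W=Q@R.T+o['tool_pos']
m=(z>0)&(np.hypot(W[...,0]-.4465,W[...,1]-.0635)<.05)&(W[...,2]>.1)&(W[...,2]<.13)
p=W[m];print(len(p),cv2.minAreaRect((p[:,:2]*1000).astype(np.float32)),np.percentile(p[:,2],[2,50,98]),'px',u[m].mean(),v[m].mean())
E
```

```text
[0.4462 0.0657 0.2513] [ 1.79981275e+02 -8.53112486e-03 -1.05743320e+02] 65.70646984690485 [[ 6.20783009e-04 -9.62884564e-01 -2.69912821e-01  7.21207410e-02]
 [ 9.99999711e-01  7.16501538e-04 -2.56102849e-04 -3.85034649e-04]
 [ 4.39990432e-04 -2.69912584e-01  9.62884730e-01 -1.32752523e-01]
 [ 0.00000000e+00  0.00000000e+00  0.00000000e+00  1.00000000e+00]]
1334 ((446.4547424316406, 65.26644134521484), (36.35482406616211, 54.572566986083984), 74.0724105834961) [0.10057036 0.11529441 0.11746441] px 320.400299850075 232.97001499250374
```

View pics/w1.png

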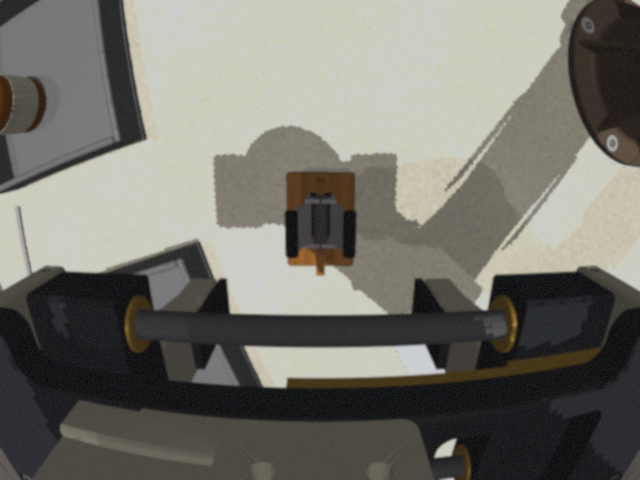

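The wrist view shows the clip at (320,232), square and centred between the fingers. Its measured centre is (446.5, 65) mm, within 1 mm of the tool, so I'll descend.

In the tool's units: 0.132 m / 0.8 = 0.165, 0.11 m / 0.8 = 0.1375.

Request:
drive_effector([
  [[0,0,0.075],0,0.088],
  [[0,0,0.1375],0,0.088],
  [[0,0,0.165],0,0.088],
  [[0,0,0.165],0,0.088],
  [[0,0,0.165],0,0.02],
  [[0,0,0.165],0,0.02],
  [[0,0,0.165],0,0.02],
  [[0,0,0.165],0,0.02],
])

```text
clock: 2.9
tool_pos: [0.4463, 0.0635, 0.12]
orientation: [-180.0, 0.0, -106.0]
force: [-1.2, 0.8, 0.4]
opening: 0.0534
gripper_force: 7.0
```

Request:
drive_effector([
  [[0,0,0],0,0.02],
  [[0,0,0],0,0.02],
  [[0,0,0],0,0.02],
])

```text
clock: 3.28
tool_pos: [0.4462, 0.0634, 0.1195]
orientation: [180.0, -0.0, -106.0]
force: [-0.2, -0.0, -1.1]
opening: 0.0266
gripper_force: 30.0
```

In the tool's units: -0.11 m / 0.8 = -0.1375, -0.08 m / 0.8 = -0.1.

Request:
drive_effector([
  [[0,0,-0.0375],0,0.02],
  [[0,0,-0.1],0,0.02],
  [[0,0,-0.1375],0,0.02],
  [[0,0,-0.1375],0,0.02],
  [[0,0,-0.1375],0,0.02],
])

```text
clock: 3.9
tool_pos: [0.4457, 0.0632, 0.2289]
orientation: [179.9, -0.0, -106.0]
force: [-0.6, -1.0, -1.1]
opening: 0.0268
gripper_force: 30.0
```

```bash
python3 - <<'E'
from h import *
s=snap('wrist','w2');a=snap('scene','s2')
im=s['frame'][150:430,160:480,::-1]; b=a['frame'][60:340,180:500,::-1]
cv2.imwrite('pics/c2.png',np.clip(cv2.resize(np.hstack([im,b]),None,fx=1.25,fy=1.25)*1.6,0,255).astype(np.uint8))
E
```

```text
(no output)
```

View pics/c2.png

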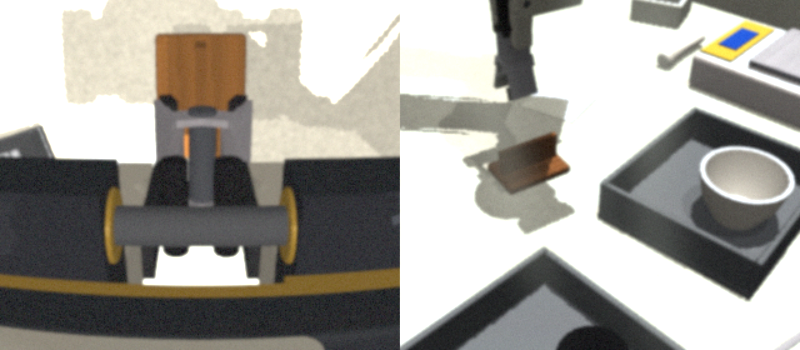

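The clip is held at about (200,140) in the left half, jaws open, and the stand is empty. Next I'll measure how the clip hangs in the tool frame.

```bash
cat >> h.py <<'E'
from scipy.spatial.transform import Rotation as Ro
def wcloud(s):
    f=240/np.tan(np.radians(s['fovy'])/2);z=s['z_map']
    v,u=np.mgrid[0:480,0:640];a=u-s['cx'];b=v-s['cy'];r=np.hypot(a,b)+1e-9
    k=z*np.tan(r/f)/r;T=s['T_tool_cam'];Q=np.stack([a*k,b*k,z],-1)@T[:3,:3].T+T[:3,3]
    Q[z==0]=np.nan; return Q
E
python3 - <<'E'
from h import *
o=readout.get_obs();R=Ro.from_euler('xyz',o['orientation'],degrees=True).as_matrix()
Q=wcloud(dict(np.load('pics/w2.npz')));S=(cloud(dict(np.load('pics/s2.npz')))-o['tool_pos'])@R
for n,C in(('wrist',Q),('scene',S)):
  for lo in np.arange(0,.1,.01):
    m=(abs(C[...,0])<.05)&(abs(C[...,1])<.045)&(C[...,2]>lo)&(C[...,2]<=lo+.01);p=C[m]*1000
    if len(p)>5: print(n,round(lo*1000),len(p),'x',np.round(np.percentile(p[:,0],[2,98]),1),'y',np.round(np.percentile(p[:,1],[2,98]),1),'zmax',p[:,2].max().round(1))
E
```

```text
wrist 0 2820 x [-19.   15.7] y [-24.4  23.8] zmax 10.0
wrist 10 759 x [ 8.7 16.1] y [-28.1  27.1] zmax 20.0
wrist 20 250 x [ 8.5 15.1] y [-27.4  26.7] zmax 30.0
wrist 30 161 x [ 7.7 15.3] y [-11.5  11.6] zmax 40.0
wrist 40 1371 x [-20.2  19.9] y [-10.6  11. ] zmax 50.0
wrist 50 963 x [-19.2  21.1] y [-14.1  15.1] zmax 60.0
wrist 60 318 x [-4.2 16.2] y [-17.9  18.4] zmax 69.9
wrist 70 542 x [-9.7 17.9] y [-20.9  22.1] zmax 80.0
wrist 80 443 x [-15.4  18. ] y [-23.7  25.1] zmax 90.0
wrist 90 29 x [-9.5 17.9] y [-24.   23.8] zmax 92.8
scene 0 272 x [-9.  16.9] y [-31.3  24.6] zmax 10.0
scene 10 201 x [-9.5 16.7] y [-31.2  26.6] zmax 19.9
scene 20 106 x [-8.7 16.1] y [-30.5  22.1] zmax 30.0
scene 30 150 x [-16.9  15.9] y [-14.    9.2] zmax 40.0
scene 40 206 x [-20.9  20.2] y [-13.3  11. ] zmax 50.0
scene 50 221 x [-20.7  21.9] y [-16.3   9.7] zmax 60.0
scene 60 153 x [-18.8  17. ] y [-19.1  14.9] zmax 70.0
scene 70 215 x [-18.1  18.5] y [-22.4  18.8] zmax 80.0
scene 80 204 x [-18.7  18.8] y [-24.8  16.9] zmax 89.9
scene 90 25 x [-21.2  19. ] y [-22.4  22.4] zmax 93.5
```

The clip hangs upright and centred, jaw tips 93 mm below the TCP. The near wall's mid is about (587, 183) mm. I'll move above it and check against the wrist camera.

In the tool's units: -0.154 m / 0.8 = -0.1925, -0.13 m / 0.8 = -0.1625, -17.2 degrees / 90 = -0.1911.

Request:
drive_effector([
  [[-0.0375,-0.025,0],-0.0556,0.02],
  [[-0.1,-0.0663,0],-0.1111,0.02],
  [[-0.1625,-0.1075,0],-0.1911,0.02],
  [[-0.1925,-0.1288,0],-0.1911,0.02],
  [[-0.1925,-0.1288,0],-0.1911,0.02],
  [[-0.1925,-0.1288,0],-0.1911,0.02],
  [[-0.1925,-0.1288,0],-0.1911,0.02],
])

```text
clock: 4.88
tool_pos: [0.5869, 0.1825, 0.2295]
orientation: [180.0, -0.0, -88.8]
force: [-0.1, -0.6, -0.8]
opening: 0.0268
gripper_force: 30.0
```

```bash
python3 - <<'E'
from h import *
o=readout.get_obs();s=snap('wrist','w3');t=snap('top','t3');R=Ro.from_euler('xyz',o['orientation'],degrees=True).as_matrix()
print(o['tool_pos'],o['orientation'])
Q=wcloud(s);W=Q@R.T+o['tool_pos']
z=W[...,2];m=(z>.052)&(z<.068)&(abs(W[...,0]-.587)<.02)
p=W[m]
for a in np.arange(.06,.32,.02):
    q=p[abs(p[:,1]-a)<.01]
    if len(q)>5: print(round(a,2),len(q),np.round(np.percentile(q[:,0],[2,50,98]),4),np.round(np.median(q[:,2]),4))
print('y ext',p[:,1].min(),p[:,1].max())
m=(abs(Q[...,0])<.03)&(abs(Q[...,1])<.03)&(Q[...,2]>.075)&(Q[...,2]<.1);q=Q[m];print('tips',q[:,1].min(),q[:,1].max(),q[:,2].max())
E
```

```text
[0.58690793 0.18246647 0.22947864] [ 1.79975521e+02 -1.12482201e-02 -8.87798098e+01]
0.06 143 [0.587  0.5975 0.6069] 0.0592
0.08 294 [0.5866 0.5913 0.6062] 0.0592
0.1 224 [0.5861 0.5895 0.5929] 0.0591
0.12 239 [0.5857 0.5893 0.5932] 0.059
0.14 245 [0.5852 0.5892 0.5928] 0.0591
0.16 235 [0.5847 0.5884 0.5924] 0.0591
0.18 232 [0.5842 0.5882 0.592 ] 0.0591
0.3 20 [0.5826 0.587  0.5937] 0.0588
y ext 0.06498323803400635 0.3033951901088661
tips -0.024220532409921152 0.025256254376183278 0.09335302701532736
```

View pics/w3.png

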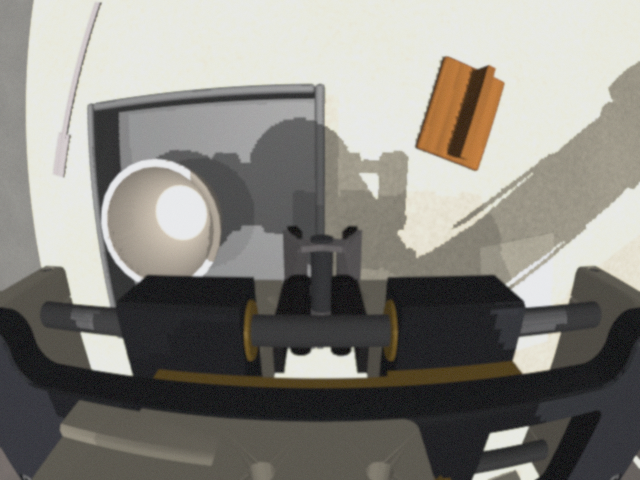

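The wrist view shows the wall (col ~322) running straight between the open jaws (cols 293–355). By measurement the wall is 1.5 mm farther in x, so I'll correct that, then push down and look at the forces.

In the tool's units: 0.107 m / 0.8 = 0.1338, 0.065 m / 0.8 = 0.0813.

Request:
drive_effector([
  [[0,-0.0016,0.05],0,0.02],
  [[0,-0.0016,0.0813],0,0.02],
  [[0,-0.0016,0.1],0,0.02],
  [[0,-0.0016,0.1188],0,0.02],
  [[0,-0.0016,0.1338],0,0.02],
  [[0,-0.0016,0.1338],0,0.02],
  [[0,-0.0016,0.1338],0,0.02],
])

```text
clock: 5.85
tool_pos: [0.5893, 0.1833, 0.1232]
orientation: [-179.9, 0.0, -88.8]
force: [0.3, -0.3, 0.2]
opening: 0.0267
gripper_force: 30.0
```

```bash
python3 - <<'E'
from h import *
o=readout.get_obs();print(o['moment'])
a=snap('scene','s4');cv2.imwrite('pics/c4.png',np.clip(cv2.resize(a['frame'][60:260,280:540,::-1],None,fx=3,fy=3,interpolation=2)*1.6,0,255).astype(np.uint8)[:600])
E
```

```text
[ 0.01225819  0.07427263 -0.03220164]
```

View pics/c4.png

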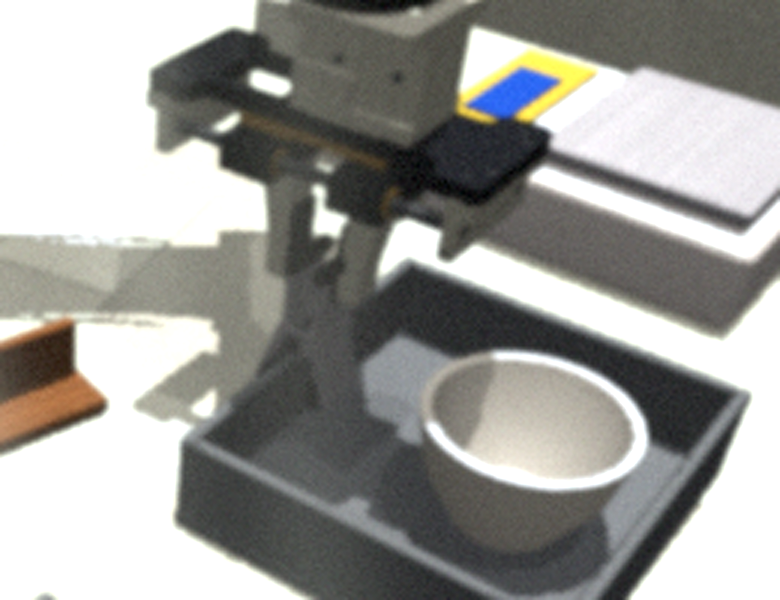

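The jaws straddle the near wall (around (310,370)) with no contact force, about 30 mm deep. I'll open the fingers and retreat upward.

Request:
drive_effector([
  [[0,0,0],0,0.04],
  [[0,0,0],0,0.06],
  [[0,0,0],0,0.088],
  [[0,0,0],0,0.088],
  [[0,0,0],0,0.088],
  [[0,0,0],0,0.088],
  [[0,0,0],0,0.088],
])

```text
clock: 6.78
tool_pos: [0.589, 0.1831, 0.1226]
orientation: [-180.0, 0.0, -88.8]
force: [1.1, 0.1, 0.2]
opening: 0.0865
gripper_force: 0.0
```

Request:
drive_effector([
  [[0,0,-0.025],0,0.088],
  [[0,0,-0.075],0,0.088],
  [[0,0,-0.1375],0,0.088],
  [[0,0,-0.1875],0,0.088],
  [[0,0,-0.1875],0,0.088],
  [[0,0,-0.1875],0,0.088],
])

```text
clock: 7.52
tool_pos: [0.5885, 0.1831, 0.2722]
orientation: [180.0, 0.0, -88.8]
force: [0.2, -0.8, -0.6]
opening: 0.0875
gripper_force: 0.0
```

```bash
python3 - <<'E'
from h import *
a=snap('scene','s5');cv2.imwrite('pics/c5.png',np.clip(cv2.resize(a['frame'][60:260,280:540,::-1],None,fx=3,fy=3,interpolation=2)*1.6,0,255).astype(np.uint8)[:600])
V=cloud(a)
for lo in np.arange(.06,.14,.01):
    m=(abs(V[...,0]-.588)<.04)&(abs(V[...,1]-.183)<.04)&(V[...,2]>lo)&(V[...,2]<=lo+.01);p=V[m]*1000
    if len(p)>5: print(round(lo,2),len(p),np.round(np.percentile(p,[2,98],axis=0),1).tolist())
E
```

```text
0.06 91 [[576.4, 148.3, 60.1], [601.7, 203.0, 69.8]]
0.07 213 [[576.5, 160.1, 70.6], [601.8, 203.7, 79.9]]
0.08 157 [[573.6, 162.4, 80.2], [605.0, 203.6, 89.6]]
0.09 118 [[570.0, 166.2, 90.2], [608.3, 200.9, 99.5]]
0.1 113 [[566.7, 166.5, 100.2], [610.5, 199.4, 109.3]]
0.11 206 [[563.3, 165.1, 111.6], [615.0, 200.8, 119.3]]
```

View pics/c5.png

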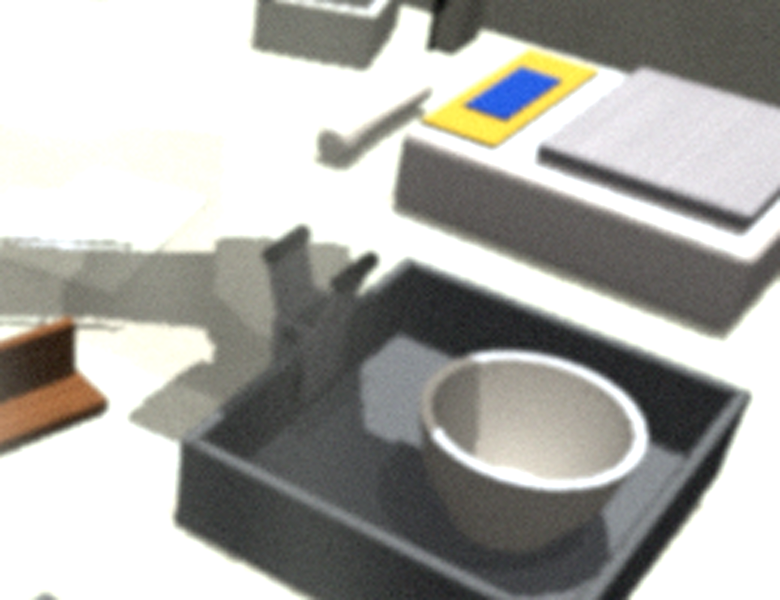

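The clip stands upright on the near wall at about (310,310), centred at y≈183 mm with its grips at z≈115 mm. The jaws are about 28–30 mm over the rim and the mortar hasn't moved.

```bash
python3 -c "
from plant import ctrl, eyes, readout, workorder
print(workorder.close_job())"
```

```text
the job is handed in; nothing more can be done
None
```

The job is handed in at about 7.5 s on the clock: the spring clip stands upright midway along the near wall of the mortar tray, with its jaws about 28–30 mm over the rim and the gripper clear. The mortar did not move in the images, and the arm never worked near the jar.

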